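# Fetch the bracket from behind the solvent bottles

### The arm

A 6-joint arm with a two-finger parallel gripper is mounted at the origin on the work surface. World frame = base frame: x ahead of the robot, y to its left, z up, the work surface at z = 0. Lengths are in m, angles in rad, forces in N, time in s.
With the tool pointing down it reaches from about 0.375 to 0.9 m from the base axis. Payload 3.1 kg.
Tool frame: the origin (TCP) lies midway between the tips of the shut fingers; the grasp point (between the pads) lies robot.grip_depth behind it (robot.grip_depth is the distance from the TCP to the grasp point, in m); z points along the fingers, y is the line along which they close (so a half turn about z gives the same grasp; the last joint's range is limited). The gripper opens to 87 mm and grips with 3 to 60 N. Pads are 19 mm wide; open, the fingers measure 117 mm over their backs; the gripper's body (75 mm by 190 mm) begins 51 mm behind the grasp point.
Start: joints at [0.997, 0.527, 1.433, -0, 1.181, -0.178], TCP at [0.241, 0.577, 0.223] pointing down, gripper open.
Joint ranges: [-3.08, 3.08], [-0.75, 2.2], [0.22, 2.44], [-1.43, 4.57], [0, 2.65], [-2.85, 2.85]. Speed limits (rad/s): [2.79, 2.79, 3.14, 3.14, 3.14, 3.14].

### API

Orientations are given as a unit quaternion [x, y, z, w].
In Python, from rig import robot gives the robot as it stands.
- The arm moves only by the shell command python3 -m creep 'ROWS' [OPENING] [FORCE]. ROWS is a JSON list of rows, 1 to 20 of them, each written [[dx, dy, dz], turn]: dx, dy, dz in m, then a turn about the tool's z in rad; each row shifts and turns the commanded pose from where the row before left it, along the tool's axes as they then stand; what a row does not reach is not made up. A row lasts 1/12 s, in which the tool goes at most 0.0417 m and 0.125 rad, less where a joint would pass 70% of its speed; a pose out of reach is approached as far as the arm can. OPENING is the finger opening in m, set as the command begins (- or left out keeps the last). The fingers move at their own pace and stop on an object; FORCE is the grip in N (left out, the last holds). Time passes only in rows, so rows that do not move let the fingers close. It prints the time, the measured TCP pose, the force, the opening and the grip force at its end. Input that does not fit is refused with a message, and nothing moves.
- robot.get_obs(): the state, without advancing time (a new reading comes with each control period).
- robot.camera(name): name is "scene" or "top"; returns a dict with "img" (400x640x3 uint8, red, green, blue), "fx", "fy", "cx", "cy" (pixels), "xyz" and "attitude" of the camera in the world. Camera axes: x right, y down, z forward; pixel columns grow to the right and rows downward; lengths in m; the calibration is good to about 2 mm. A picture is of the moment at which its call begins. There is no depth.
- robot.hand_in(): hands the job in; it is judged then, once.
The state is a dict: "time": time; "q": joint angles; "joint_velocities": joint speeds; "joint_torque": joint torques, N m; "position": TCP position; "tool_rot": TCP orientation; "ft_force": force on the tool from outside, world axes, zero at the start; "moment": the same for the moment, N m; "grip_width": finger opening in m; "grip_force": force on a finger pad.
Only numpy, scipy, OpenCV 4.12 (cv2) and the standard library are available. Lean on these libraries where they do the work, as an engineer would, in place of code of your own. Each camera call takes 0.05 s, during which the arm holds its last target. There are 200 camera calls.

### The job

First move the three amber bottles from their coasters into the green side tray, leaving the bracket behind them where it is until all three stand there. Then lay the bracket, base down, on the grey mark in the middle of the white inspection plate, lengthwise along the mark, and only after that put each bottle back on the middle of the coaster of its cap's colour. Keep the bottles upright throughout, let go of everything, and do not disturb the beaker.

Things in the scene. Friction and masses are not known exactly. Their poses are not given: they have to be found in the camera images.
- bottle_red: Small round amber glass bottle with a red cap, standing upright, about 0.15 to 0.3 kg. Body 44 mm diameter up to 66 mm, shoulder narrowing to a 24 mm neck at 78 to 84 mm, red cap 34 mm diameter from 84 to 114 mm (the place to grip), thin steel button on it up to 118 mm. Origin: centre of its underside, z up along the bottle; yaw means nothing.
- bottle_blue: Small round amber glass bottle with a blue cap, standing upright, about 0.15 to 0.3 kg. Body 44 mm diameter up to 66 mm, shoulder narrowing to a 24 mm neck at 78 to 84 mm, blue cap 34 mm diameter from 84 to 114 mm (the place to grip), thin steel button on it up to 118 mm. Origin: centre of its underside, z up along the bottle; yaw means nothing.
- bottle_yellow: Small round amber glass bottle with a yellow cap, standing upright, about 0.15 to 0.3 kg. Body 44 mm diameter up to 66 mm, shoulder narrowing to a 24 mm neck at 78 to 84 mm, yellow cap 34 mm diameter from 84 to 114 mm (the place to grip), thin steel button on it up to 118 mm. Origin: centre of its underside, z up along the bottle; yaw means nothing.
- coaster_red: Flat red coaster, 60 x 60 x 4 mm, fixed on the grey station plate (6 mm thick); home of the red-capped bottle, which starts on it. Origin: centre of its underside. The coasters form a row, 68 mm centre to centre, in changing colour order; x points across the row, towards the bracket, away from the robot; y along the row.
- coaster_blue: Flat blue coaster, 60 x 60 x 4 mm, fixed on the grey station plate (6 mm thick); home of the blue-capped bottle, which starts on it. Origin: centre of its underside. The coasters form a row, 68 mm centre to centre, in changing colour order; x points across the row, towards the bracket, away from the robot; y along the row.
- coaster_yellow: Flat yellow coaster, 60 x 60 x 4 mm, fixed on the grey station plate (6 mm thick); home of the yellow-capped bottle, which starts on it. Origin: centre of its underside. The coasters form a row, 68 mm centre to centre, in changing colour order; x points across the row, towards the bracket, away from the robot; y along the row.
- bracket: Bare aluminium bracket, 0.15 to 0.3 kg, lying on the grey station plate behind the bottle row, about 13 mm clear of the bottles. Bar 24 mm wide (x), 110 mm long (y), 26 mm high, with a 12 mm long lug at each end rising to 44 mm. Grip it across the 24 mm width in the middle. Origin: centre of its underside; y along its length.
- tray: Green plastic side tray, fixed, 220 mm (x) x 110 mm (y) outside, walls 4 mm thick and 12 mm high all round, floor 4 mm thick; room for the three bottles in a line along its x. Origin: centre of its underside. It may be on the left or the right of the station.
- plate: White inspection plate, fixed, 160 mm (x) x 90 mm (y) x 6 mm thick, with a grey 116 x 30 mm mark in the middle that shows how the bracket is to lie (bracket's length along the plate's x, either way round). Origin: centre of its underside. The station lies between it and the tray.
- beaker: Loose steel beaker holding thin tools, 66 mm diameter, 70 mm high (tools to 120 mm), beyond the station; a bystander. Origin: centre of its underside.

How it is judged:
On the way, in this order (a step that is already met when the one before it is completed fails the run):
1. all three bottles stand released in the side tray, and the bracket has not been shifted from its place (x of bottle_red in the frame of tray between -0.106 and 0.106 m and y of bottle_red in the frame of tray between -0.051 and 0.051 m and z of bottle_red in the frame of tray between -0.002 and 0.01 m and angle between each of bottle_red, bottle_blue, bottle_yellow's own z axis and vertical below 0.1 rad and linear speed of each of bottle_red, bottle_blue, bottle_yellow below 0.02 m/s and contact force between each of bottle_red, bottle_blue, bottle_yellow and the fingers below 0.1 N and x of bottle_blue in the frame of tray between -0.106 and 0.106 m and y of bottle_blue in the frame of tray between -0.051 and 0.051 m and z of bottle_blue in the frame of tray between -0.002 and 0.01 m and x of bottle_yellow in the frame of tray between -0.106 and 0.106 m and y of bottle_yellow in the frame of tray between -0.051 and 0.051 m and z of bottle_yellow in the frame of tray between -0.002 and 0.01 m and distance of bracket from where it was at the start of the episode below 0.02 m), for 0.2 s.
2. the bracket lies released on the plate's mark while all three bottles still stand in the tray (horizontal distance between bracket and plate below 0.015 m and z of bracket in the frame of plate between 0.003 and 0.01 m and angle between bracket's own z axis and vertical below 0.08 rad and angle between the y axis of bracket and the x axis of plate, either way round below 0.2 rad and linear speed of each of bracket, bottle_red, bottle_blue, bottle_yellow below 0.02 m/s and contact force between each of bracket, bottle_red, bottle_blue, bottle_yellow and the fingers below 0.1 N and x of bottle_red in the frame of tray between -0.106 and 0.106 m and y of bottle_red in the frame of tray between -0.051 and 0.051 m and z of bottle_red in the frame of tray between -0.002 and 0.01 m and angle between each of bottle_red, bottle_blue, bottle_yellow's own z axis and vertical below 0.1 rad and x of bottle_blue in the frame of tray between -0.106 and 0.106 m and y of bottle_blue in the frame of tray between -0.051 and 0.051 m and z of bottle_blue in the frame of tray between -0.002 and 0.01 m and x of bottle_yellow in the frame of tray between -0.106 and 0.106 m and y of bottle_yellow in the frame of tray between -0.051 and 0.051 m and z of bottle_yellow in the frame of tray between -0.002 and 0.01 m), for 0.2 s.
At the end, for the whole second after the job is handed in: Each bottle stands upright, released and at rest on the coaster of its cap's colour, within 12 mm of the coaster's centre; the bracket lies base down, released and at rest on the plate, within 15 mm of its centre and 0.2 rad of its long (x) direction; the beaker is within 20 mm of where it stood (horizontal distance between bottle_red and coaster_red below 0.012 m and z of bottle_red in the frame of coaster_red between 0.001 and 0.008 m and angle between each of bottle_red, bottle_blue, bottle_yellow, bracket's own z axis and vertical below 0.08 rad and linear speed of each of bottle_red, bottle_blue, bottle_yellow, bracket below 0.02 m/s and contact force between each of bottle_red, bottle_blue, bottle_yellow, bracket and the fingers below 0.1 N and horizontal distance between bottle_blue and coaster_blue below 0.012 m and z of bottle_blue in the frame of coaster_blue between 0.001 and 0.008 m and horizontal distance between bottle_yellow and coaster_yellow below 0.012 m and z of bottle_yellow in the frame of coaster_yellow between 0.001 and 0.008 m and horizontal distance between bracket and plate below 0.015 m and z of bracket in the frame of plate between 0.003 and 0.01 m and angle between the y axis of bracket and the x axis of plate, either way round below 0.2 rad and distance of beaker from where it was at the start of the episode below 0.02 m); the robot touches nothing.
It fails at once if a bottle is tipped by more than 0.6 rad (about 35 degrees) (angle between any of bottle_red, bottle_blue, bottle_yellow's own z axis and vertical above 0.6 rad).
It fails at once if the beaker is shifted by more than 20 mm or tipped (distance of beaker from where it was at the start of the episode above 0.02 m or angle between beaker's own z axis and vertical above 0.3 rad).
It also fails if it takes over 147 s, if anything falls off the work surface, if the arm or the gripper's body presses on something with over 40 N, if the wrist force passes 120 N, or if a joint passes its speed limit or range.

## Working session

There is one attempt and no reset: what is moved stays moved. The work goes in short steps, Python scripts to look and compute and a shell command to move; the robot and the scene stay as the last step left them, time stands still between calls to the robot, and variables do not carry over. Pictures are saved under pics/ and viewed, at most 14 in all, crops included, and the job is handed in when it is done.

```bash
ls; mkdir -p pics; python3 - <<'E'
from rig import robot
import cv2
o=robot.get_obs();print({k:o[k] for k in('time','position','tool_rot','grip_width','ft_force')},robot.grip_depth)
for n in('scene','top'):
    c=robot.camera(n);print(n,{k:c[k] for k in c if k!='img'});cv2.imwrite(f'pics/{n}0.png',c['img'][:,:,::-1])
E
```

```text
pics
{'time': 0.0, 'position': array([0.24052669, 0.57607593, 0.22157757]), 'tool_rot': array([ 1.96618583e-01,  9.80479455e-01, -1.00452325e-03, -4.03893990e-04]), 'grip_width': 0.08713850214968567, 'ft_force': array([-0.65018462,  0.29727674, -0.53916036])} 0.0187
scene {'fx': 371.17033017610817, 'fy': 371.17033017610817, 'cx': 320.8818307419128, 'cy': 202.48738407642662, 'xyz': array([1.21654636, 0.53963382, 0.51526602]), 'attitude': array([ 0.34686105,  0.80105409, -0.45114924, -0.18564516])}
top {'fx': 510.8937274833067, 'fy': 510.8937274833067, 'cx': 323.44411331278, 'cy': 195.5017920718594, 'xyz': array([ 0.48164111, -0.01858926,  1.14442753]), 'attitude': array([-0.70117691,  0.70856408, -0.05429488,  0.05779234])}
```

View pics/scene0.png

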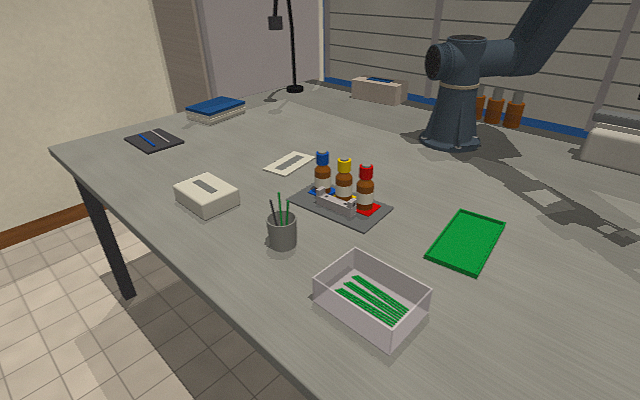

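View pics/top0.png

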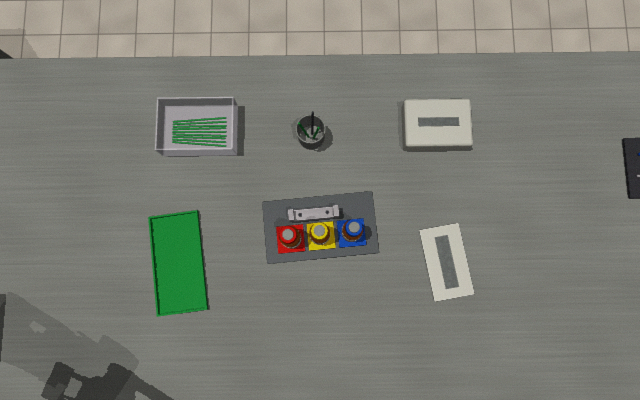

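The scene view shows blue, yellow and red caps at about (322,158), (344,165) and (366,172), with the bracket in front of them at (336,203). The top view shows red, yellow and blue bottles at (288,237), (320,234) and (352,231), bracket (314,213), tray (180,263), plate (447,262) and beaker (311,132). The white box at (437,123) is a decoy.

```bash
cat > h.py <<'E'
import numpy as np, cv2
from scipy.spatial.transform import Rotation as R
from rig import robot
def ray(c,p):
    d=np.array([(p[0]-c['cx'])/c['fx'],(p[1]-c['cy'])/c['fy'],1.]);d=R.from_quat(c['attitude']).apply(d)
    return np.array(c['xyz']),d/np.linalg.norm(d)
def onz(c,p,z):
    o,d=ray(c,p);return o+d*(z-o[2])/d[2]
def tri(c1,p1,c2,p2):
    (a,d),(b,e)=ray(c1,p1),ray(c2,p2)
    s=np.linalg.lstsq(np.c_[d,-e],b-a,rcond=None)[0]
    P,Q=a+d*s[0],b+e*s[1];return (P+Q)/2,np.linalg.norm(P-Q)
def mask(c,lo,hi):
    return cv2.inRange(cv2.cvtColor(c['img'],cv2.COLOR_RGB2HSV),lo,hi)
COL=dict(red=((0,180,90),(5,255,255)),yellow=((22,130,100),(32,255,255)),blue=((103,130,60),(118,255,255)),green=((55,120,60),(75,255,255)))
def blobs(m,box,amin=20):
    x0,y0,x1,y1=box;k=np.zeros_like(m);k[y0:y1,x0:x1]=m[y0:y1,x0:x1]
    return sorted(((cv2.contourArea(q),q) for q in cv2.findContours(k,cv2.RETR_EXTERNAL,cv2.CHAIN_APPROX_NONE)[0] if cv2.contourArea(q)>=amin),key=lambda t:-t[0])
E
python3 - <<'E'
from h import *
S,T=robot.camera('scene'),robot.camera('top')
for n in COL:
    for nm,c,b in(('S',S,(290,140,520,290)),('T',T,(140,190,400,330))):
        for a,q in blobs(mask(c,*COL[n]),b)[:3]: print(n,nm,a,cv2.boundingRect(q),np.round(cv2.minAreaRect(q)[0],1),np.round(cv2.minAreaRect(q)[1:][0],1),round(cv2.minAreaRect(q)[2],1))
for nm,c,b,lo,hi in(('plate',T,(400,210,500,310),(0,0,180),(180,60,255)),('plateS',S,(250,140,318,182),(0,0,170),(180,60,255)),('bracket',T,(270,198,355,224),(0,0,140),(180,60,255)),('caps',T,(270,224,370,245),(0,0,110),(180,70,255)),('station',T,(250,180,390,270),(0,0,0),(180,255,105)),('mark',T,(425,228,468,295),(0,0,0),(180,90,150))):
    for a,q in blobs(mask(c,lo,hi),b)[:4]: print(nm,a,cv2.boundingRect(q),cv2.minAreaRect(q))
a=cv2.resize(T['img'][185:275,255:385],None,fx=6,fy=6,interpolation=cv2.INTER_CUBIC)
cv2.imwrite('pics/t1.png',a[:,:,::-1])
a=cv2.resize(S['img'][145:235,280:400],None,fx=6,fy=6,interpolation=cv2.INTER_CUBIC)
cv2.imwrite('pics/s1.png',a[:,:,::-1])
E
```

```text
red S 130.0 (360, 164, 13, 16) [366.  171.5] [12. 15.] 0.0
red S 80.5 (357, 203, 24, 13) [369.  209.8] [ 9.8 23.3] 69.4
red T 654.5 (276, 224, 29, 29) [290.1 238.4] [26.7 26.5] 84.8
yellow S 138.0 (338, 158, 13, 15) [344. 165.] [14. 12.] 90.0
yellow T 501.0 (306, 221, 30, 30) [320.5 235.3] [27.2 27.1] 84.3
blue S 112.0 (316, 151, 13, 15) [322. 158.] [14. 12.] 90.0
blue S 21.0 (308, 188, 8, 8) [312.6 190.7] [7.6 6.1] 21.8
blue S 21.0 (328, 187, 7, 8) [331.8 191.4] [5.4 7.2] 26.6
blue T 682.0 (337, 218, 29, 30) [351.  232.5] [27.2 27.2] 84.3
green S 3170.5 (424, 208, 82, 71) [464.4 239.9] [56.9 70.1] 28.3
green S 106.5 (352, 275, 28, 15) [365.1 283.1] [29.7  5.5] 33.7
green S 56.0 (344, 282, 19, 8) [352.8 286.3] [18.4  5.4] 32.5
green T 4879.5 (148, 210, 59, 107) [176.7 263. ] [101.5  51. ] 84.2
plate 2784.5 (420, 223, 54, 78) ((446.4414367675781, 261.726806640625), (73.40503692626953, 40.089900970458984), 77.90524291992188)
plateS 554.5 (263, 151, 52, 25) ((289.0494384765625, 162.97206115722656), (17.184152603149414, 50.30339050292969), 60.524105072021484)
bracket 327.5 (294, 207, 39,
[... 351 characters left out ...]
81.8698959350586)
caps 72.0 (283, 229, 10, 11) ((287.5, 234.0), (9.192388534545898, 9.192387580871582), 45.0)
caps 72.0 (314, 225, 11, 11) ((319.0000305175781, 230.00001525878906), (9.838699340820312, 9.838699340820312), 63.43495178222656)
caps 60.5 (349, 224, 11, 8) ((354.0, 227.5), (7.0, 10.0), 90.0)
station 6913.5 (262, 191, 118, 73) ((319.7279968261719, 226.97195434570312), (63.09873962402344, 113.23873901367188), 84.35175323486328)
mark 650.5 (435, 235, 24, 54) ((446.1868896484375, 261.5685119628906), (53.454750061035156, 13.615543365478516), 77.6609115600586)
mark 120.5 (425, 259, 8, 36) ((428.5, 276.5), (7.0, 35.0), 0.0)
mark 117.5 (460, 228, 8, 35) ((463.5, 245.0), (34.0, 7.0), 90.0)
```

View pics/t1.png

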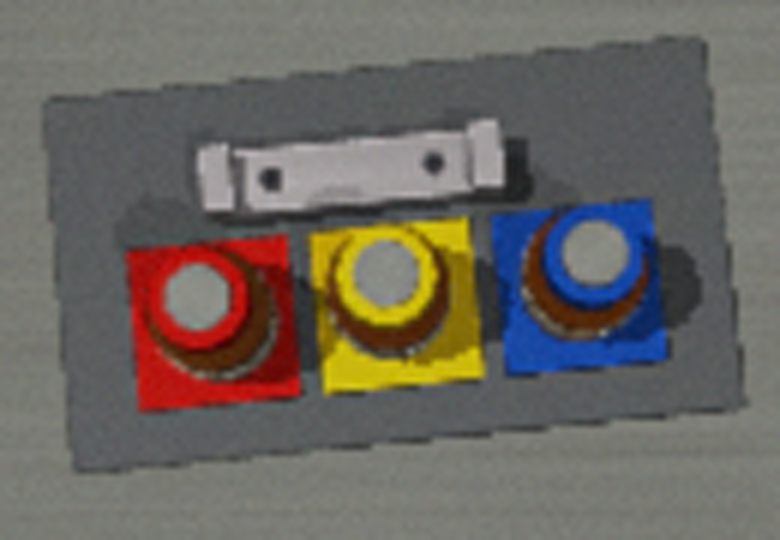

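View pics/s1.png

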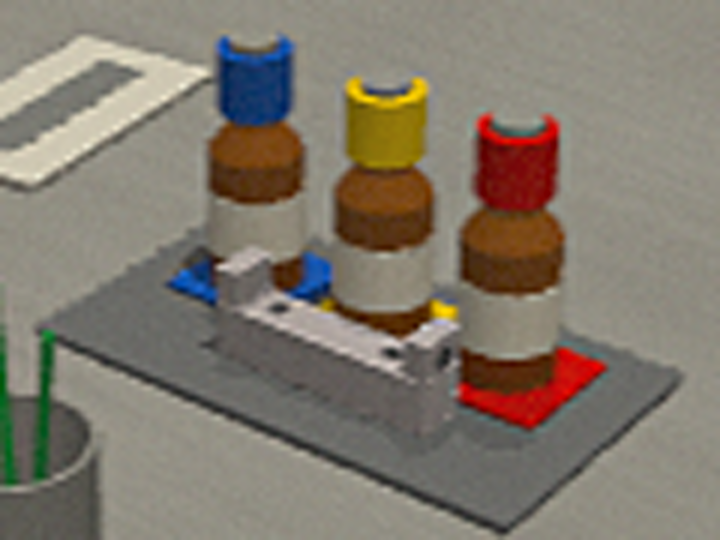

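The crops show the steel buttons in the top view near (287.5,234.3), (319.1,230), (353.9,226.7), and in the scene near (366,165.5), (344,159.3), (322,151.8). The lug tops are at (290.5,214.1) and (335.6,210) in the top view, and at (352.6,200) and (320.5,188.5) in the scene view.

```bash
python3 - <<'E'
from h import *
np.set_printoptions(precision=4,suppress=True)
S,T=robot.camera('scene'),robot.camera('top')
for n,a,b in(('red btn',(287.4,234.3),(366,165.5)),('yel btn',(319.1,230),(344,159.3)),('blu btn',(353.9,226.7),(322,151.8)),('lug+y',(290.5,214.1),(352.6,200)),('lug-y',(335.6,210),(320.5,188.5)),('redcoaster corner',(276,226.3),(368,216))): 
    print(n,*tri(T,a,S,b))
def quad(c,lo,hi,box):
    q=cv2.convexHull(blobs(mask(c,lo,hi),box)[0][1]);r=cv2.minAreaRect(q)
    return r
for n,lo,hi,b,bs,z in(('tray',*COL['green'],(140,190,220,330),(420,200,520,290),.012),('plate',(0,0,180),(180,60,255),(400,210,500,310),None,.006),('mark',(0,0,0),(180,90,150),(432,232,462,292),None,.006),('red',*COL['red'],(140,190,400,330),None,.01),('yellow',*COL['yellow'],(140,190,400,330),None,.01),('blue',*COL['blue'],(140,190,400,330),None,.01),('station',(0,0,0),(180,255,105),(250,180,390,270),None,.006)):
    p=cv2.boxPoints(quad(T,lo,hi,b));w=np.array([onz(T,x,z)[:2] for x in p])
    e=w[1]-w[0],w[2]-w[1];L=[np.linalg.norm(x) for x in e]
    print(n,'c',w.mean(0),'L',np.array(L),'ang of edges deg',[round(float(np.degrees(np.arctan2(x[1],x[0]))),1) for x in e])
    if n in('tray','plate'):
        sb=bs or(250,140,318,182); m=mask(S,lo if n=='tray' else(0,0,170),hi)
        q=cv2.convexHull(blobs(m,sb)[0][1]);_,s=cv2.minEnclosingTriangle(q.astype(np.float32)) if 0 else(0,cv2.approxPolyN(q,4,ensure_convex=True)[0])
        for x in p:
            best=min((tri(T,x,S,y) for y in s),key=lambda t:t[1]+abs(t[0][2]));print('  corner',*best)
a,b=onz(T,(290.45,214.15),.05),onz(T,(335.65,210.05),.05);print('bracket',(a+b)/2,np.linalg.norm(a-b),np.degrees(np.arctan2(*(a-b)[1::-1])))
for n,p in(('red',(287.4,234.3)),('yel',(319.1,230)),('blu',(353.9,226.7))):print(n,onz(T,p,.128))
for n,p in(('red',(366,171.5)),('yel',(344,165)),('blu',(322,158))):print(n,'S',onz(S,p,.109))
E
```

```text
red btn [0.5668 0.059  0.1241] 0.0013735856194403914
yel btn [ 0.5745 -0.0041  0.1235] 0.002255691534251358
blu btn [ 0.5802 -0.0738  0.125 ] 0.002212643536913738
lug+y [0.6157 0.0591 0.0498] 0.0040894418817222925
lug-y [ 0.6242 -0.039   0.048 ] 0.002586241851048132
redcoaster corner [0.5945 0.0934 0.0082] 0.0017905776450502673
tray c [0.5177 0.3108] L [0.1137 0.2231] ang of edges deg [-84.8, -172.6]
  corner [0.6245 0.383  0.006 ] 0.0037042230923417224
  corner [0.6351 0.2704 0.0038] 0.002675454886912066
  corner [0.412  0.2413 0.0088] 0.0003547992505057388
  corner [0.4019 0.3514 0.0121] 0.0019485282352657287
plate c [ 0.5137 -0.2838] L [0.09   0.1599] ang of edges deg [-78.5, -170.9]
  corner [ 0.5828 -0.2258  0.0063] 0.0019032509558456273
  corner [ 0.6003 -0.3135  0.0071] 0.0026544985646260425
  corner [ 0.4434 -0.3406  0.0043] 8.400636513677858e-05
  corner [ 0.4261 -0.2534  0.0064] 0.000958127764228454
mark c [ 0.5135 -0.2833] L [0.0305 0.1161] ang of edges deg [-78.3, -170.4]
red c [0.5677 0.061 ] L [0.0593 0.0593] ang of edges deg [-85.4, -175.0]
yellow c [ 0.5739 -0.0066] L [0.0606 0.0604] ang of edges deg [-84.9, -175.1]
blue c [ 0.5794 -0.0742] L [0.0604 0.0602] ang of edges deg [-84.9, -175.6]
station c [ 0.5934 -0.0049] L [0.2555 0.1416] ang of edges deg [-84.9, -175.9]
bracket [0.6208 0.0087 0.05  ] 0.0979488894113475 94.6066463681608
red [0.5669 0.0582 0.128 ]
yel [ 0.5748 -0.005   0.128 ]
blu [ 0.5806 -0.0745  0.128 ]
red S [0.5674 0.0613 0.109 ]
yel S [ 0.5755 -0.0014  0.109 ]
blu S [ 0.5821 -0.0708  0.109 ]
```

```bash
cat > d.py <<'E'
# usage: d.py x y z : distance to go in tool axes from the measured pose; prints tool-y world angle
import sys;from h import *
o=robot.get_obs();r=R.from_quat(o['tool_rot']);p=np.array(o['position'])
y=r.apply([0,1,0]);print('toolY deg',round(float(np.degrees(np.arctan2(y[1],y[0]))),2),'pos',p.round(4),'w',round(float(o['grip_width']),4))
for a in sys.argv[1:]:
    t=np.array([float(v) for v in a.split(',')]);print(a,'->',r.inv().apply(t-p).round(4));p=t
E
python3 -m creep '[[[0, 0, 0], 0.122], [[0, 0, 0], 0.122], [[0, 0, 0], 0.122], [[0, 0, 0], 0.122], [[0, 0, 0], 0.122], [[0, 0, 0], 0.122], [[0, 0, 0], 0.122], [[0, 0, 0], 0.122], [[0, 0, 0], 0.114], [[0, 0, 0], 0]]' 0.07 20
python3 d.py .567,.059,.16 .567,.059,.09
python3 - <<'E'
from h import *
T=robot.camera('top');print('beaker',onz(T,(311,132),.07))
E
```

```text
time: 1.13
position: [0.2409, 0.5766, 0.2225]
tool_rot: [0.677, 0.736, -0.0, 0.0]
ft_force: [0.6, -0.4, 1.2]
grip_width: 0.0701
grip_force: 0.0
toolY deg 4.76 pos [0.2409 0.5766 0.2225] w 0.0701
.567,.059,.16 -> [-0.5429  0.282   0.0625]
.567,.059,.09 -> [0.   0.   0.07]
beaker [0.79366198 0.0115182  0.07      ]
```

```bash

python3 -m creep '[[[-0.0271, 0.0141, 0.0031], 0], [[-0.0271, 0.0141, 0.0031], 0], [[-0.0271, 0.0141, 0.0031], 0], [[-0.0271, 0.0141, 0.0031], 0], [[-0.0271, 0.0141, 0.0031], 0], [[-0.0271, 0.0141, 0.0031], 0], [[-0.0271, 0.0141, 0.0031], 0], [[-0.0271, 0.0141, 0.0031], 0], [[-0.0271, 0.0141, 0.0031], 0], [[-0.0271, 0.0141, 0.0031], 0], [[-0.0271, 0.0141, 0.0031], 0], [[-0.0271, 0.0141, 0.0031], 0], [[-0.0271, 0.0141, 0.0031], 0], [[-0.0271, 0.0141, 0.0031], 0], [[-0.0271, 0.0141, 0.0031], 0], [[-0.0271, 0.0141, 0.0031], 0], [[-0.0271, 0.0141, 0.0031], 0], [[-0.0271, 0.0141, 0.0031], 0], [[-0.0271, 0.0141, 0.0031], 0], [[-0.0271, 0.0141, 0.0031], 0]]' 
python3 -m creep '[[[0, 0, 0], 0], [[0, 0, 0], 0]]' | head -1
python3 d.py .567,.059,.16 .567,.059,.09
python3 - <<'E'
from h import *
S=robot.camera('scene')
cv2.imwrite('pics/s2.png',cv2.resize(S['img'][80:230,260:440],None,fx=3,fy=3)[:,:,::-1])
E
```

```text
time: 2.85
position: [0.5686, 0.0591, 0.1605]
tool_rot: [0.675, 0.738, 0.0, 0.0]
ft_force: [-0.2, 0.1, 0.6]
grip_width: 0.0699
grip_force: 0.0
time: 3.02
toolY deg 4.83 pos [0.5687 0.0591 0.1603] w 0.0701
.567,.059,.16 -> [ 0.     -0.0017  0.0003]
.567,.059,.09 -> [-0.   -0.    0.07]
```

View pics/s2.png

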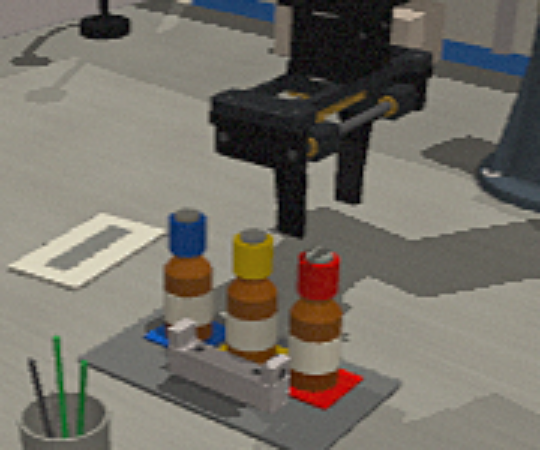

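The crop shows the open fingers (tips at crop (290,235) and (348,200)) straddling the red cap at (320,270) along x. I'm going down to grip it.

```bash

python3 -m creep '[[[0, -0.0015, 0.015], 0], [[0, 0, 0.015], 0], [[0, 0, 0.015], 0], [[0, 0, 0.015], 0], [[0, 0, 0.01], 0], [[0, 0, 0], 0]]' 0.07 | grep -E 'pos|force'
python3 -m creep '[[[0, 0, 0], 0], [[0, 0, 0], 0], [[0, 0, 0], 0], [[0, 0, 0], 0], [[0, 0, 0], 0], [[0, 0, 0], 0], [[0, 0, 0], 0], [[0, 0, 0], 0]]' 0.0 20 | grep -E 'pos|force|width'
python3 -m creep '[[[0, 0, -0.005], 0], [[0, 0, -0.015], 0], [[0, 0, -0.02], 0], [[0, 0, -0.02], 0], [[0, 0, 0], 0]]' | grep -E 'pos|force|width|time'
python3 d.py .587,.319,.15 .587,.319,.086
```

```text
position: [0.5641, 0.0618, 0.0887]
ft_force: [0.1, 0.2, -0.3]
grip_force: 0.0
position: [0.5666, 0.0604, 0.0909]
ft_force: [-0.1, -0.5, 2.0]
grip_width: 0.0333
grip_force: 20.0
time: 4.65
position: [0.5689, 0.0603, 0.1539]
ft_force: [0.5, -1.0, -1.8]
grip_width: 0.0335
grip_force: 20.0
toolY deg 4.87 pos [0.5689 0.0603 0.1539] w 0.0335
.587,.319,.15 -> [0.2562 0.04   0.0039]
.587,.319,.086 -> [ 0.0001 -0.0004  0.064 ]
```

```bash
cat > d.py <<'E'
# usage: d.py angle x,y,z x,y,z ... : steps in tool axes between commanded poses (tool down, tool y at angle deg)
import sys;from h import *
a=np.radians(float(sys.argv[1]));y=np.array([np.cos(a),np.sin(a),0]);M=np.array([[-y[1],y[0],0],y,[0,0,-1]])
P=[np.array([float(v) for v in s.split(',')]) for s in sys.argv[2:]]
for p,q in zip(P,P[1:]):print(q,'->',(M@(q-p)).round(4))
E
python3 -m creep '[[[0.01, 0.0015, 0], 0], [[0.021, 0.0035, 0], 0], [[0.021, 0.0035, 0], 0], [[0.021, 0.0035, 0], 0], [[0.021, 0.0035, 0], 0], [[0.021, 0.0035, 0], 0], [[0.021, 0.0035, 0], 0], [[0.021, 0.0035, 0], 0], [[0.021, 0.0035, 0], 0], [[0.021, 0.0035, 0], 0], [[0.021, 0.0035, 0], 0], [[0.021, 0.0035, 0], 0], [[0.0145, 0.0025, 0], 0], [[0, 0, 0], 0]]' | grep -E 'pos|force|width'
python3 -m creep '[[[0, 0, 0.02], 0], [[0, 0, 0.02], 0], [[0, 0, 0.015], 0], [[0, 0, 0.005], 0], [[0, 0, 0.003], 0], [[0, 0, 0.002], 0], [[0, 0, 0], 0]]' | grep -E 'pos|force|width'
python3 d.py 4.87 .587,.319,.086 .587,.319,.151 .5745,-.004,.151 .5745,-.004,.091
```

```text
position: [0.5859, 0.322, 0.1487]
ft_force: [0.1, -1.2, -2.0]
grip_width: 0.0335
grip_force: 20.0
position: [0.5875, 0.3184, 0.0857]
ft_force: [0.2, 1.0, -2.9]
grip_width: 0.0335
grip_force: 20.0
[0.587 0.319 0.151] -> [ 0.     0.    -0.065]
[ 0.5745 -0.004   0.151 ] -> [-0.3208 -0.0399  0.    ]
[ 0.5745 -0.004   0.091 ] -> [0.   0.   0.06]
```

```bash

python3 -m creep '[[[0, 0, 0.001], 0], [[0, 0, 0], 0], [[0, 0, 0], 0]]' | grep -E 'pos|force'
python3 -m creep '[[[0, 0, 0], 0], [[0, 0, 0], 0], [[0, 0, 0], 0], [[0, 0, 0], 0]]' 0.052 | grep -E 'pos|force|width'
python3 -m creep '[[[0, 0, -0.01], 0], [[0, 0, -0.02], 0], [[0, 0, -0.02], 0], [[0, 0, -0.016], 0], [[0, 0, 0], 0]]' | grep -E 'pos|force|width'
python3 -m creep '[[[-0.02, -0.0025, 0], 0], [[-0.02, -0.0025, 0], 0], [[-0.02, -0.0025, 0], 0], [[-0.02, -0.0025, 0], 0], [[-0.02, -0.0025, 0], 0], [[-0.02, -0.0025, 0], 0], [[-0.02, -0.0025, 0], 0], [[-0.02, -0.0025, 0], 0], [[-0.02, -0.0025, 0], 0], [[-0.02, -0.0025, 0], 0], [[-0.02, -0.0025, 0], 0], [[-0.02, -0.0025, 0], 0], [[-0.02, -0.0025, 0], 0], [[-0.02, -0.0025, 0], 0], [[-0.02, -0.0025, 0], 0], [[-0.0208, -0.0025, 0], 0], [[0, 0, 0], 0]]' 0.07 | grep -E 'pos|force|width'
python3 - <<'E'
from h import *
S=robot.camera('scene')
cv2.imwrite('pics/s3.png',cv2.resize(S['img'][80:280,260:520],None,fx=3,fy=3)[:,:,::-1])
E
```

```text
position: [0.5875, 0.3188, 0.0854]
ft_force: [0.1, 0.6, -1.9]
grip_force: 20.0
position: [0.5874, 0.3188, 0.0851]
ft_force: [0.2, 0.7, -0.4]
grip_width: 0.0495
grip_force: 0.0
position: [0.5898, 0.3197, 0.1554]
ft_force: [0.5, 0.6, 1.2]
grip_width: 0.052
grip_force: 0.0
position: [0.5745, -0.0078, 0.1502]
ft_force: [0.3, -0.3, -0.5]
grip_width: 0.0698
grip_force: 0.0
```

View pics/s3.png

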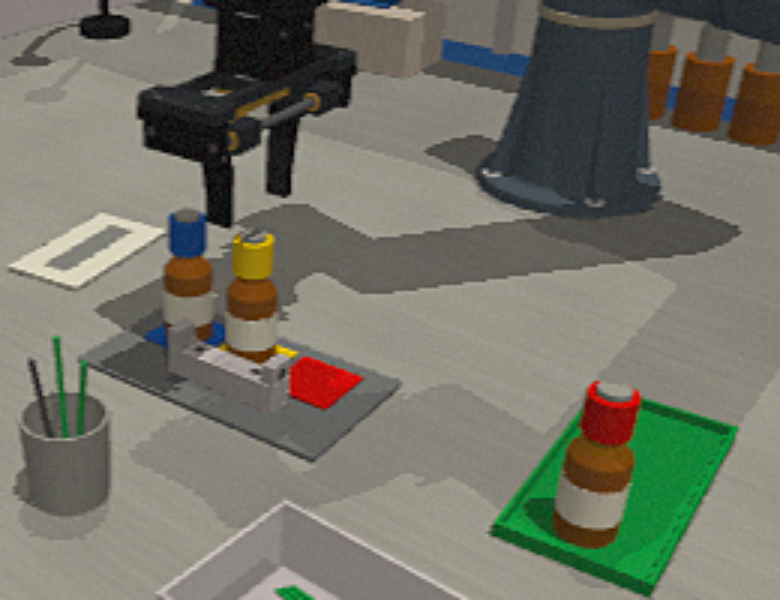

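The red bottle stands upright in the tray at crop (595,470). The gripper is over yellow at (253,255), and the bracket is untouched. Yellow is next.

```bash

python3 -m creep '[[[0, 0, 0.015], 0], [[0, 0, 0.015], 0], [[0, 0, 0.015], 0], [[0, 0, 0.01], 0], [[0, 0, 0.005], 0], [[0, 0, 0], 0]]' 0.07 | grep -E 'pos|force'
python3 -m creep '[[[0, 0, 0], 0], [[0, 0, 0], 0], [[0, 0, 0], 0], [[0, 0, 0], 0], [[0, 0, 0], 0], [[0, 0, 0], 0], [[0, 0, 0], 0], [[0, 0, 0], 0]]' 0.0 20 | grep -E 'pos|force|width'
python3 -m creep '[[[0, 0, -0.005], 0], [[0, 0, -0.015], 0], [[0, 0, -0.02], 0], [[0, 0, -0.02], 0], [[0, 0, 0], 0]]' | grep -E 'pos|force|width|time'
python3 d.py 4.87 .5745,-.004,.151 .518,.311,.151 .518,.311,.085 .518,.311,.151 .5802,-.0735,.151
```

```text
position: [0.5735, -0.0035, 0.0893]
ft_force: [0.1, 0.1, -0.2]
grip_force: 0.0
position: [0.5745, -0.0045, 0.0908]
ft_force: [-1.1, 0.9, 3.2]
grip_width: 0.0335
grip_force: 20.0
time: 10.45
position: [0.5769, -0.0048, 0.154]
ft_force: [1.1, 1.0, -1.4]
grip_width: 0.0336
grip_force: 20.0
[0.518 0.311 0.151] -> [ 0.3187 -0.0296  0.    ]
[0.518 0.311 0.085] -> [0.    0.    0.066]
[0.518 0.311 0.151] -> [ 0.     0.    -0.066]
[ 0.5802 -0.0735  0.151 ] -> [-0.3884  0.0293  0.    ]
```

```bash

python3 -m creep '[[[0.0095, -0.0009, 0], 0], [[0.019, -0.0018, 0], 0], [[0.019, -0.0018, 0], 0], [[0.019, -0.0018, 0], 0], [[0.019, -0.0018, 0], 0], [[0.019, -0.0018, 0], 0], [[0.019, -0.0018, 0], 0], [[0.019, -0.0018, 0], 0], [[0.019, -0.0018, 0], 0], [[0.019, -0.0018, 0], 0], [[0.019, -0.0018, 0], 0], [[0.019, -0.0018, 0], 0], [[0.019, -0.0018, 0], 0], [[0.019, -0.0018, 0], 0], [[0.019, -0.0018, 0], 0], [[0.019, -0.0018, 0], 0], [[0.019, -0.0018, 0], 0], [[0.0052, 0, 0], 0], [[0, 0, 0], 0]]' | grep -E 'pos|force|width'
python3 -m creep '[[[0, 0, 0.02], 0], [[0, 0, 0.02], 0], [[0, 0, 0.015], 0], [[0, 0, 0.005], 0], [[0, 0, 0.003], 0], [[0, 0, 0.002], 0], [[0, 0, 0.001], 0], [[0, 0, 0], 0], [[0, 0, 0], 0]]' | grep -E 'pos|force|width'
python3 -m creep '[[[0, 0, 0], 0], [[0, 0, 0], 0], [[0, 0, 0], 0], [[0, 0, 0], 0]]' 0.052 | grep -E 'pos|force|width'
python3 -m creep '[[[0, 0, -0.01], 0], [[0, 0, -0.02], 0], [[0, 0, -0.02], 0], [[0, 0, -0.016], 0], [[0, 0, 0], 0]]' | grep -E 'pos|force|width'
python3 -m creep '[[[-0.0215, 0.0016, 0], 0], [[-0.0215, 0.0016, 0], 0], [[-0.0215, 0.0016, 0], 0], [[-0.0215, 0.0016, 0], 0], [[-0.0215, 0.0016, 0], 0], [[-0.0215, 0.0016, 0], 0], [[-0.0215, 0.0016, 0], 0], [[-0.0215, 0.0016, 0], 0], [[-0.0215, 0.0016, 0], 0], [[-0.0215, 0.0016, 0], 0], [[-0.0215, 0.0016, 0], 0], [[-0.0215, 0.0016, 0], 0], [[-0.0215, 0.0016, 0], 0], [[-0.0215, 0.0016, 0], 0], [[-0.0215, 0.0016, 0], 0], [[-0.0215, 0.0016, 0], 0], [[-0.0215, 0.0016, 0], 0], [[-0.0215, 0.0016, 0], 0], [[-0.0014, 0.0005, 0], 0], [[0, 0, 0], 0]]' 0.07 | grep -E 'pos|force|width'
python3 -m creep '[[[0, 0, 0.015], 0], [[0, 0, 0.015], 0], [[0, 0, 0.015], 0], [[0, 0, 0.01], 0], [[0, 0, 0.005], 0], [[0, 0, 0], 0]]' 0.07 | grep -E 'pos|force'
python3 -m creep '[[[0, 0, 0], 0], [[0, 0, 0], 0], [[0, 0, 0], 0], [[0, 0, 0], 0], [[0, 0, 0], 0], [[0, 0, 0], 0], [[0, 0, 0], 0], [[0, 0, 0], 0]]' 0.0 20 | grep -E 'pos|force|width'
python3 -m creep '[[[0, 0, -0.005], 0], [[0, 0, -0.015], 0], [[0, 0, -0.02], 0], [[0, 0, -0.02], 0], [[0, 0, 0], 0]]' | grep -E 'pos|force|width|time'
python3 d.py 4.87 .5802,-.0735,.151 .46,.16,.151 .448,.303,.151 .448,.303,.085 .448,.303,.151
```

```text
position: [0.516, 0.3119, 0.1489]
ft_force: [-0.4, 0.6, -2.8]
grip_width: 0.0336
grip_force: 20.0
position: [0.5184, 0.3107, 0.0854]
ft_force: [1.0, 0.7, -1.2]
grip_width: 0.0333
grip_force: 20.0
position: [0.5182, 0.3108, 0.0851]
ft_force: [0.7, -0.0, 0.1]
grip_width: 0.0493
grip_force: 0.0
position: [0.5204, 0.3117, 0.1549]
ft_force: [0.5, -0.3, 0.0]
grip_width: 0.0519
grip_force: 0.0
position: [0.5799, -0.0749, 0.1501]
ft_force: [0.0, 0.2, -0.6]
grip_width: 0.0701
grip_force: 0.0
position: [0.5789, -0.0727, 0.0893]
ft_force: [0.1, 0.3, -0.5]
grip_force: 0.0
position: [0.58, -0.074, 0.0908]
ft_force: [-0.1, 0.5, 1.7]
grip_width: 0.0337
grip_force: 20.0
time: 16.78
position: [0.5823, -0.0745, 0.1539]
ft_force: [1.3, -0.2, -2.5]
grip_width: 0.0333
grip_force: 20.0
[0.46  0.16  0.151] -> [ 0.2429 -0.0999  0.    ]
[0.448 0.303 0.151] -> [0.1435 0.0002 0.    ]
[0.448 0.303 0.085] -> [0.    0.    0.066]
[0.448 0.303 0.151] -> [ 0.     0.    -0.066]
```

```bash

python3 -m creep '[[[0.0093, -0.0038, 0], 0], [[0.0187, -0.0077, 0], 0], [[0.0187, -0.0077, 0], 0], [[0.0187, -0.0077, 0], 0], [[0.0187, -0.0077, 0], 0], [[0.0187, -0.0077, 0], 0], [[0.0187, -0.0077, 0], 0], [[0.0187, -0.0077, 0], 0], [[0.0187, -0.0077, 0], 0], [[0.0187, -0.0077, 0], 0], [[0.0187, -0.0077, 0], 0], [[0.0187, -0.0077, 0], 0], [[0.0187, -0.0077, 0], 0], [[0.0093, -0.0038, 0], 0]]' | grep -E 'pos|force|width'
python3 -m creep '[[[0.0205, 0, 0], 0], [[0.0205, 0, 0], 0], [[0.0205, 0, 0], 0], [[0.0205, 0, 0], 0], [[0.0205, 0, 0], 0], [[0.0205, 0, 0], 0], [[0.0135, 0, 0], 0], [[0.007, 0, 0], 0], [[0, 0, 0], 0]]' | grep -E 'pos|force|width'
python3 -m creep '[[[0, 0, 0.02], 0], [[0, 0, 0.02], 0], [[0, 0, 0.015], 0], [[0, 0, 0.005], 0], [[0, 0, 0.003], 0], [[0, 0, 0.002], 0], [[0, 0, 0.001], 0], [[0, 0, 0], 0], [[0, 0, 0], 0]]' | grep -E 'pos|force|width'
python3 -m creep '[[[0, 0, 0], 0], [[0, 0, 0], 0], [[0, 0, 0], 0], [[0, 0, 0], 0]]' 0.052 | grep -E 'pos|force|width'
python3 -m creep '[[[0, 0, -0.01], 0], [[0, 0, -0.02], 0], [[0, 0, -0.02], 0], [[0, 0, -0.016], 0], [[0, 0, 0], 0], [[0, 0, 0], 0], [[0, 0, 0], 0]]' | grep -E 'pos|force|width'
python3 - <<'E'
from h import *
T=robot.camera('top');S=robot.camera('scene')
cv2.imwrite('pics/s4.png',S['img'][:,:,::-1][130:300,240:540].repeat(2,0).repeat(2,1))
for n in('red','yellow','blue'):
    for nm,c,b in(('S',S,(290,140,560,290)),('T',T,(140,190,400,330))):
        for a,q in blobs(mask(c,*COL[n]),b)[:3]:
            r=cv2.minAreaRect(q);print(n,nm,a,np.round(r[0],1),np.round(r[1],1),np.round(onz(c,r[0],.010),4),np.round(onz(c,r[0],.103),4))
for a,q in blobs(mask(T,(0,0,140),(180,60,255)),(270,198,355,224))[:3]: print('br',a,cv2.minAreaRect(q))
E
```

```text
position: [0.4559, 0.1615, 0.149]
ft_force: [-0.2, 0.7, -2.0]
grip_width: 0.0334
grip_force: 20.0
position: [0.4469, 0.3036, 0.1499]
ft_force: [-0.2, -0.0, -2.4]
grip_width: 0.0337
grip_force: 20.0
position: [0.4481, 0.3028, 0.0853]
ft_force: [-0.1, 0.2, -3.4]
grip_width: 0.0334
grip_force: 20.0
position: [0.4479, 0.3029, 0.085]
ft_force: [-0.3, 0.7, 0.8]
grip_width: 0.0486
grip_force: 0.0
position: [0.4471, 0.3026, 0.1503]
ft_force: [-0.7, 0.6, -1.3]
grip_width: 0.0519
grip_force: 0.0
red S 235.5 [367.  208.1] [22.9 14.4] [0.5691 0.0717 0.01  ] [0.6882 0.1578 0.103 ]
red S 200.0 [462.6 217.8] [17.5 19.2] [0.4493 0.2683 0.01  ] [0.5905 0.3182 0.103 ]
red T 659.0 [290.2 238.4] [26.7 26.7] [0.5676 0.0609 0.01  ] [0.5606 0.0544 0.103 ]
red T 185.0 [160.3 225.4] [15.2 15.7] [0.5996 0.3509 0.01  ] [0.5899 0.3206 0.103 ]
yellow S 196.5 [475.3 203. ] [17.2 17.6] [0.3641 0.2617 0.01  ] [0.521  0.3128 0.103 ]
yellow S 113.0 [345.5 196.5] [24.7  8.2] [ 0.5619 -0.0056  0.01  ] [0.6824 0.0948 0.103 ]
yellow T 689.0 [320.6 235.4] [27.3 27.2] [ 0.5734 -0.0066  0.01  ] [ 0.5659 -0.0076  0.103 ]
yellow T 25.0 [166.6 259.2] [14.6  5.8] [0.5246 0.3339 0.01  ] [0.521 0.305 0.103]
blue S 144.5 [485.7 189.3] [15.  16.2] [0.2772 0.2516 0.01  ] [0.4501 0.3046 0.103 ]
blue S 101.0 [322.4 189.2] [10.7 29.1] [ 0.5746 -0.0783  0.01  ] [0.6928 0.0355 0.103 ]
blue T 682.0 [351.  232.5] [27.1 27.1] [ 0.5793 -0.0744  0.01  ] [ 0.5713 -0.0698  0.103 ]
blue T 51.0 [168.3 295.3] [15.4  9.6] [0.4461 0.3273 0.01  ] [0.449  0.2989 0.103 ]
br 394.0 ((316.3461608886719, 212.76925659179688), (11.039091110229492, 43.66022491455078), 82.87498474121094)
br 39.5 ((290.5, 214.0), (10.0, 5.0), 90.0)
```

View pics/s4.png

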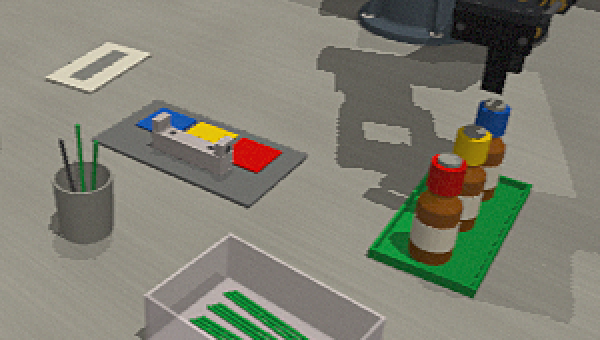

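All three bottles stand in the tray: red at crop (437,220), yellow (465,180), blue (488,150). The bracket is unmoved at (192,148). The bracket is next.

```bash

python3 d.py 4.87 .448,.303,.151 .6185,.009,.151 .6185,.009,.0125 .6185,.009,.1125 .512,-.284,.1125
python3 -m creep '[[[-0.0185, 0.0085, 0], 0], [[-0.0185, 0.0085, 0], 0], [[-0.0185, 0.0085, 0], 0], [[-0.0185, 0.0085, 0], 0], [[-0.0185, 0.0085, 0], 0], [[-0.0185, 0.0085, 0], 0], [[-0.0185, 0.0085, 0], 0], [[-0.0185, 0.0085, 0], 0], [[-0.0185, 0.0085, 0], 0], [[-0.0185, 0.0085, 0], 0], [[-0.0185, 0.0085, 0], 0], [[-0.0185, 0.0085, 0], 0], [[-0.0185, 0.0085, 0], 0], [[-0.0185, 0.0085, 0], 0], [[-0.0185, 0.0085, 0], 0], [[-0.0185, 0.0085, 0], 0], [[-0.0111, 0.0085, 0], 0], [[0, 0.0004, 0], 0], [[0, 0, 0], 0], [[0, 0, 0], 0]]' 0.06 | grep -E 'pos|force|width'
python3 -m creep '[[[0, 0, 0.02], 0], [[0, 0, 0.02], 0], [[0, 0, 0.02], 0], [[0, 0, 0.02], 0], [[0, 0, 0], 0], [[0, 0, 0], 0]]' | grep -E 'pos|force|width'
python3 - <<'E'
from h import *
S=robot.camera('scene')
cv2.imwrite('pics/s5.png',cv2.resize(S['img'][110:250,260:440],None,fx=4,fy=4)[:,:,::-1])
E
```

```text
[0.6185 0.009  0.151 ] -> [-0.3074  0.1449  0.    ]
[0.6185 0.009  0.0125] -> [0.     0.     0.1385]
[0.6185 0.009  0.1125] -> [ 0.   0.  -0.1]
[ 0.512  -0.284   0.1125] -> [-0.2829 -0.131   0.    ]
position: [0.6169, 0.01, 0.1499]
ft_force: [-0.6, -0.1, 0.2]
grip_width: 0.0601
grip_force: 0.0
position: [0.6163, 0.0104, 0.0697]
ft_force: [0.4, 0.8, 0.3]
grip_width: 0.0598
grip_force: 0.0
```

View pics/s5.png

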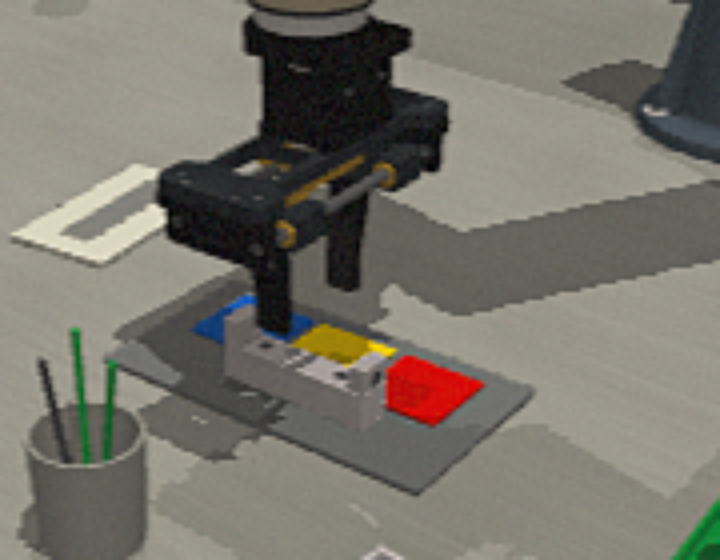

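The front finger tip (crop (275,330)) and the back one (345,285) straddle the middle of the bar along its width. I'm descending to grip.

```bash

python3 -m creep '[[[0, 0, 0.015], 0], [[0, 0, 0.015], 0], [[0, 0, 0.012], 0], [[0, 0, 0.008], 0], [[0, 0, 0.005], 0], [[0, 0, 0.0035], 0], [[0, 0, 0], 0], [[0, 0, 0], 0]]' | grep -E 'pos|force|width'
python3 -m creep '[[[0, 0, 0], 0], [[0, 0, 0], 0], [[0, 0, 0], 0], [[0, 0, 0], 0], [[0, 0, 0], 0], [[0, 0, 0], 0], [[0, 0, 0], 0], [[0, 0, 0], 0]]' 0.0 35 | grep -E 'pos|force|width'
python3 -m creep '[[[0, 0, -0.005], 0], [[0, 0, -0.015], 0], [[0, 0, -0.02], 0], [[0, 0, -0.02], 0], [[0, 0, -0.02], 0], [[0, 0, -0.02], 0], [[0, 0, 0], 0]]' | grep -E 'pos|force|width|time'
```

```text
position: [0.6183, 0.009, 0.0124]
ft_force: [1.3, -0.3, -0.4]
grip_width: 0.0599
grip_force: 0.0
position: [0.6185, 0.009, 0.0122]
ft_force: [1.5, 0.2, 0.4]
grip_width: 0.0239
grip_force: 35.0
time: 24.6
position: [0.6202, 0.0088, 0.1159]
ft_force: [0.2, -0.1, -2.1]
grip_width: 0.0236
grip_force: 35.0
```

```bash

python3 -m creep '[[[-0.0095, -0.0045, 0], 0], [[-0.0189, -0.0087, 0], 0], [[-0.0189, -0.0087, 0], 0], [[-0.0189, -0.0087, 0], 0], [[-0.0189, -0.0087, 0], 0], [[-0.0189, -0.0087, 0], 0], [[-0.0189, -0.0087, 0], 0], [[-0.0189, -0.0087, 0], 0], [[-0.0189, -0.0087, 0], 0], [[-0.0189, -0.0087, 0], 0], [[-0.0189, -0.0087, 0], 0], [[-0.0189, -0.0087, 0], 0], [[-0.0189, -0.0087, 0], 0], [[-0.0189, -0.0087, 0], 0], [[-0.0189, -0.0087, 0], 0], [[-0.0089, -0.0047, 0], 0]]' | grep -E 'pos|force|width'
python3 -m creep '[[[0, 0, 0], 0.0617], [[0, 0, 0], 0.1234], [[0, 0, 0], 0.1234], [[0, 0, 0], 0.1234], [[0, 0, 0], 0.1234], [[0, 0, 0], 0.1234], [[0, 0, 0], 0.1234], [[0, 0, 0], 0.1234], [[0, 0, 0], 0.1234], [[0, 0, 0], 0.1234], [[0, 0, 0], 0.1234], [[0, 0, 0], 0.1234], [[0, 0, 0], 0.0617], [[0, 0, 0], 0], [[0, 0, 0], 0]]' | grep -E 'pos|rot|force|width'
python3 -m creep '[[[0, 0, 0.02], 0], [[0, 0, 0.02], 0], [[0, 0, 0.02], 0], [[0, 0, 0.01], 0], [[0, 0, 0], 0], [[0, 0, 0], 0]]' | grep -E 'pos|rot|force|width'
python3 - <<'E'
from h import *
o=robot.get_obs();y=R.from_quat(o['tool_rot']).apply([0,1,0]);print(np.degrees(np.arctan2(y[1],y[0])))
S=robot.camera('scene');T=robot.camera('top')
a=np.hstack([cv2.resize(S['img'][110:210,230:350],None,fx=3,fy=3),cv2.resize(T['img'][210:310,395:515],None,fx=3,fy=3)])
cv2.imwrite('pics/s6.png',a[:,:,::-1])
E
```

```text
position: [0.5092, -0.2862, 0.1101]
ft_force: [0.9, 0.8, -2.4]
grip_width: 0.0239
grip_force: 35.0
position: [0.5105, -0.2834, 0.1109]
tool_rot: [0.996, 0.088, -0.001, -0.001]
ft_force: [0.1, -0.0, -1.6]
grip_width: 0.024
grip_force: 35.0
position: [0.5111, -0.2838, 0.0415]
tool_rot: [0.996, 0.088, -0.001, -0.001]
ft_force: [-0.2, 0.0, -2.7]
grip_width: 0.0238
grip_force: 35.0
-79.93451907018472
```

View pics/s6.png

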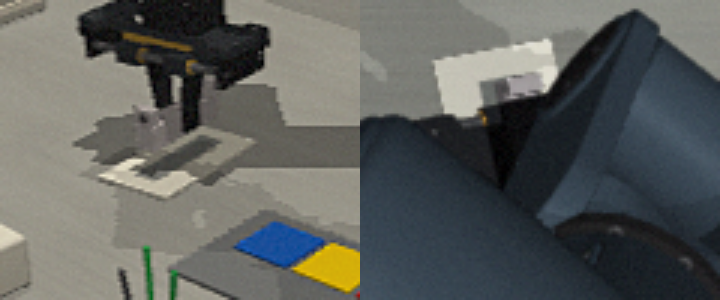

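The bracket hangs over the mark and is aligned with it (mark end at crop (485,90) top, lug at (520,85); the shift fits the parallax). I'm lowering and releasing it.

```bash

python3 -m creep '[[[0, 0, 0.012], 0], [[0, 0, 0.008], 0], [[0, 0, 0.005], 0], [[0, 0, 0.003], 0], [[0, 0, 0.0015], 0], [[0, 0, 0], 0], [[0, 0, 0], 0]]' | grep -E 'pos|force|width'
python3 -m creep '[[[0, 0, 0], 0], [[0, 0, 0], 0], [[0, 0, 0], 0], [[0, 0, 0], 0], [[0, 0, 0], 0]]' 0.06 20 | grep -E 'pos|force|width'
python3 -m creep '[[[0, 0, -0.01], 0], [[0, 0, -0.02], 0], [[0, 0, -0.03], 0], [[0, 0, -0.03], 0], [[0, 0, -0.03], 0], [[0, 0, -0.018], 0], [[0, 0, 0], 0]]' | grep -E 'pos|force|width'
python3 -m creep '[[[0, 0, 0], -0.1234], [[0, 0, 0], -0.1234], [[0, 0, 0], -0.1234], [[0, 0, 0], -0.1234], [[0, 0, 0], -0.1234], [[0, 0, 0], -0.1234], [[0, 0, 0], -0.1234], [[0, 0, 0], -0.1234], [[0, 0, 0], -0.1234], [[0, 0, 0], -0.1234], [[0, 0, 0], -0.1234], [[0, 0, 0], -0.1234], [[0, 0, 0], 0]]' | grep -E 'pos|time'
python3 d.py 4.87 .512,-.284,.151 .512,.0,.151 .448,.303,.151
```

```text
position: [0.5116, -0.2842, 0.0126]
ft_force: [-0.0, -0.1, -2.5]
grip_width: 0.0236
grip_force: 35.0
position: [0.5117, -0.2842, 0.0128]
ft_force: [-0.7, 0.4, -0.1]
grip_width: 0.0491
grip_force: 0.0
position: [0.514, -0.286, 0.156]
ft_force: [0.5, 0.1, 0.5]
grip_width: 0.0601
grip_force: 0.0
time: 30.45
position: [0.5109, -0.2836, 0.15]
[0.512 0.    0.151] -> [0.283  0.0241 0.    ]
[0.448 0.303 0.151] -> [ 0.3073 -0.038   0.    ]
```

```bash

python3 -m creep '[[[0.0295, -0.0007, 0], 0], [[0.0295, -0.0007, 0], 0], [[0.0295, -0.0007, 0], 0], [[0.0295, -0.0007, 0], 0], [[0.0295, -0.0007, 0], 0], [[0.0295, -0.0007, 0], 0], [[0.0295, -0.0007, 0], 0], [[0.0295, -0.0007, 0], 0], [[0.0295, -0.0007, 0], 0], [[0.0295, -0.0007, 0], 0], [[0.0295, -0.0007, 0], 0], [[0.0295, -0.0007, 0], 0], [[0.0295, -0.0007, 0], 0], [[0.0295, -0.0007, 0], 0], [[0.0295, -0.0007, 0], 0], [[0.0295, -0.0007, 0], 0], [[0.0295, -0.0007, 0], 0], [[0.0295, -0.0007, 0], 0], [[0.0295, -0.0007, 0], 0], [[0.0295, -0.0007, 0], 0]]' 0.055 | grep -E 'pos|force'
python3 -m creep '[[[0, 0, 0], 0], [[0, 0, 0], 0]]' | grep -E 'pos|force|width'
python3 - <<'E'
from h import *
S=robot.camera('scene');T=robot.camera('top')
a=np.vstack([cv2.resize(S['img'][130:280,250:520],None,fx=2,fy=2),cv2.resize(T['img'][190:310,250:520],None,fx=2,fy=2)])
cv2.imwrite('pics/s7.png',a[:,:,::-1])
E
```

```text
position: [0.4467, 0.304, 0.1503]
ft_force: [-0.0, -0.2, -0.5]
grip_force: 0.0
position: [0.4467, 0.3038, 0.1502]
ft_force: [-0.4, -0.1, -0.6]
grip_width: 0.0549
grip_force: 0.0
```

View pics/s7.png

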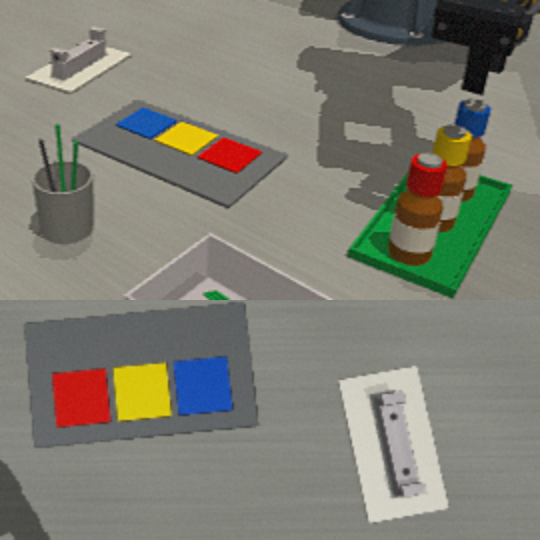

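The bracket lies on the plate's mark (lower crop, about (402,442)), the bottles still stand in the tray, and all coasters are clear. I'll measure the bracket and the empty coasters exactly.

```bash

python3 - <<'E'
from h import *
np.set_printoptions(precision=4,suppress=True)
T=robot.camera('top');S=robot.camera('scene')
q=blobs(mask(T,(0,0,180),(180,60,255)),(400,210,500,310))[0][1];print('plate',onz(T,cv2.minAreaRect(q)[0],.006))
print('bracket lugs est',onz(T,(451,261),.045), 'lugs',onz(T,(446.5,238.7),.05),onz(T,(456,284.5),.05))
g=cv2.resize(T['img'][220:305,410:485],None,fx=7,fy=7,interpolation=cv2.INTER_CUBIC);cv2.imwrite('pics/t8.png',g[:,:,::-1])
for n in('red','yellow','blue'):
    r=cv2.minAreaRect(blobs(mask(T,*COL[n]),(260,190,400,330))[0][1]);u=onz(T,r[0],.01)
    s=blobs(mask(S,*COL[n]),(290,180,400,235));print(n,u,cv2.minAreaRect(s[0][1])[0])
    M=cv2.moments(s[0][1]);print('   S',onz(S,(M['m10']/M['m00'],M['m01']/M['m00']),.01),'tri',*tri(T,r[0],S,(M['m10']/M['m00'],M['m01']/M['m00'])))
E
```

```text
plate [ 0.5128 -0.2838  0.006 ]
bracket lugs est [ 0.5132 -0.2846  0.045 ] lugs [ 0.5604 -0.2761  0.05  ] [ 0.4638 -0.2915  0.05  ]
red [0.5676 0.0609 0.01  ] (364.5, 207.0)
   S [0.5696 0.0638 0.01  ] tri [0.5674 0.0615 0.0081] 0.0010796703122377988
yellow [ 0.5734 -0.0066  0.01  ] (342.5689697265625, 198.32757568359375)
   S [ 0.5749 -0.0032  0.01  ] tri [ 0.573  -0.0059  0.0081] 0.0018274556751346344
blue [ 0.5793 -0.0743  0.01  ] (322.7068786621094, 190.98277282714844)
   S [ 0.5812 -0.0702  0.01  ] tri [ 0.5789 -0.0737  0.0077] 0.0017661389907634671
```

View pics/t8.png

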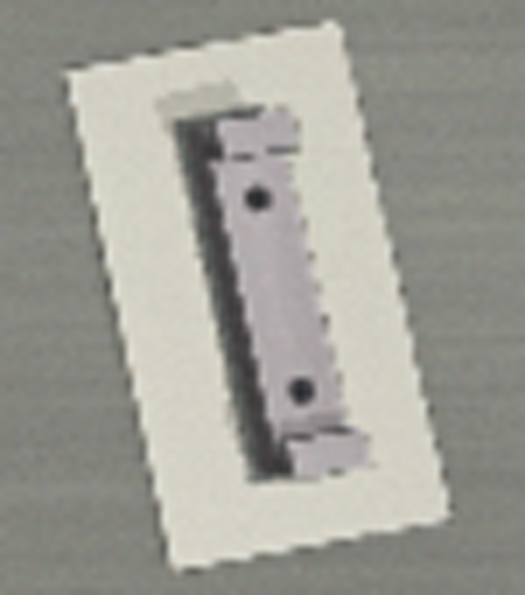

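The top crop shows the bracket (lugs at crop (258,133) and (330,455)) lying along the mark, within a few mm of the plate centre. Now I'll return blue.

```bash

python3 -m creep '[[[0, 0, 0.02], 0], [[0, 0, 0.02], 0], [[0, 0, 0.015], 0], [[0, 0, 0.008], 0], [[0, 0, 0.003], 0], [[0, 0, 0], 0]]' | grep -E 'pos|force|width'
python3 -m creep '[[[0, 0, 0], 0], [[0, 0, 0], 0], [[0, 0, 0], 0], [[0, 0, 0], 0], [[0, 0, 0], 0], [[0, 0, 0], 0]]' 0.0 20 | grep -E 'pos|force|width'
python3 -m creep '[[[0, 0, -0.005], 0], [[0, 0, -0.015], 0], [[0, 0, -0.02], 0], [[0, 0, -0.02], 0], [[0, 0, -0.006], 0], [[0, 0, 0], 0]]' | grep -E 'pos|force|width|time'
python3 d.py 4.87 .448,.303,.151 .46,.16,.151 .577,-.074,.151 .518,.311,.151 .5715,-.007,.151 .587,.319,.151 .5655,.06,.151
```

```text
position: [0.4474, 0.3018, 0.0841]
ft_force: [0.2, 0.5, -0.1]
grip_width: 0.0551
grip_force: 0.0
position: [0.4479, 0.3029, 0.0852]
ft_force: [0.6, 0.3, 2.9]
grip_width: 0.0335
grip_force: 20.0
time: 33.98
position: [0.4483, 0.3031, 0.152]
ft_force: [0.3, -0.7, -2.4]
grip_width: 0.0332
grip_force: 20.0
[0.46  0.16  0.151] -> [-0.1435 -0.0002  0.    ]
[ 0.577 -0.074  0.151] -> [-0.2431  0.0967  0.    ]
[0.518 0.311 0.151] -> [ 0.3886 -0.0261  0.    ]
[ 0.5715 -0.007   0.151 ] -> [-0.3214  0.0263  0.    ]
[0.587 0.319 0.151] -> [0.3235 0.0431 0.    ]
[0.5655 0.06   0.151 ] -> [-0.2562 -0.0434  0.    ]
```

```bash

python3 -m creep '[[[-0.0105, 0, 0], 0], [[-0.019, 0, 0], 0], [[-0.019, 0, 0], 0], [[-0.019, 0, 0], 0], [[-0.019, 0, 0], 0], [[-0.019, 0, 0], 0], [[-0.019, 0, 0], 0], [[-0.019, 0, 0], 0]]' | grep -E 'pos|force|width'
python3 -m creep '[[[-0.0187, 0.0074, 0], 0], [[-0.0187, 0.0074, 0], 0], [[-0.0187, 0.0074, 0], 0], [[-0.0187, 0.0074, 0], 0], [[-0.0187, 0.0074, 0], 0], [[-0.0187, 0.0074, 0], 0], [[-0.0187, 0.0074, 0], 0], [[-0.0187, 0.0074, 0], 0], [[-0.0187, 0.0074, 0], 0], [[-0.0187, 0.0074, 0], 0], [[-0.0187, 0.0074, 0], 0], [[-0.0187, 0.0074, 0], 0], [[-0.0094, 0.004, 0], 0], [[-0.0093, 0.004, 0], 0], [[0, 0, 0], 0], [[0, 0, 0], 0]]' | grep -E 'pos|force|width'
python3 -m creep '[[[0, 0, 0.02], 0], [[0, 0, 0.02], 0], [[0, 0, 0.01], 0], [[0, 0, 0.005], 0], [[0, 0, 0.003], 0], [[0, 0, 0.0015], 0], [[0, 0, 0], 0], [[0, 0, 0], 0]]' | grep -E 'pos|force|width'
python3 -m creep '[[[0, 0, 0], 0], [[0, 0, 0], 0], [[0, 0, 0], 0], [[0, 0, 0], 0]]' 0.052 | grep -E 'pos|force|width'
python3 -m creep '[[[0, 0, -0.01], 0], [[0, 0, -0.02], 0], [[0, 0, -0.02], 0], [[0, 0, -0.0095], 0], [[0, 0, 0], 0]]' | grep -E 'pos|force|width'
python3 -m creep '[[[0.0215, -0.0014, 0], 0], [[0.0215, -0.0014, 0], 0], [[0.0215, -0.0014, 0], 0], [[0.0215, -0.0014, 0], 0], [[0.0215, -0.0014, 0], 0], [[0.0215, -0.0014, 0], 0], [[0.0215, -0.0014, 0], 0], [[0.0215, -0.0014, 0], 0], [[0.0215, -0.0014, 0], 0], [[0.0215, -0.0014, 0], 0], [[0.0215, -0.0014, 0], 0], [[0.0215, -0.0014, 0], 0], [[0.0215, -0.0014, 0], 0], [[0.0215, -0.0014, 0], 0], [[0.0215, -0.0014, 0], 0], [[0.0215, -0.0014, 0], 0], [[0.0215, -0.0014, 0], 0], [[0.0215, -0.0014, 0], 0], [[0.0016, -0.0009, 0], 0], [[0, 0, 0], 0]]' 0.055 | grep -E 'pos|force'
python3 - <<'E'
from h import *
S=robot.camera('scene');T=robot.camera('top')
a=np.hstack([cv2.resize(S['img'][140:230,290:400],None,fx=3,fy=3),cv2.resize(T['img'][190:280,260:370+20],None,fx=3,fy=3)])
cv2.imwrite('pics/s9.png',a[:,:,::-1])
E
```

```text
position: [0.4581, 0.1579, 0.149]
ft_force: [-0.4, 0.7, -2.6]
grip_width: 0.0335
grip_force: 20.0
position: [0.5758, -0.0741, 0.1498]
ft_force: [-0.2, 0.0, -2.5]
grip_width: 0.0336
grip_force: 20.0
position: [0.5774, -0.0745, 0.0918]
ft_force: [0.7, 0.3, -3.0]
grip_width: 0.0337
grip_force: 20.0
position: [0.5771, -0.0746, 0.0916]
ft_force: [1.0, -0.1, 0.3]
grip_width: 0.0494
grip_force: 0.0
position: [0.5786, -0.0749, 0.1536]
ft_force: [-0.6, 0.4, -0.1]
grip_width: 0.052
grip_force: 0.0
position: [0.5166, 0.3113, 0.1497]
ft_force: [-0.2, 1.4, -0.1]
grip_force: 0.0
```

View pics/s9.png

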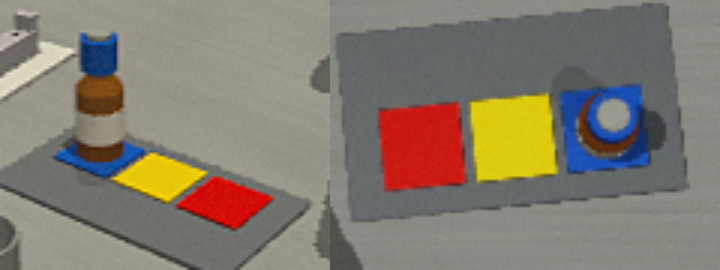

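The blue bottle is upright and centred on its coaster (left crop (100,100), right (610,125)). Yellow is next, then red.

```bash

python3 -m creep '[[[0, 0, 0.02], 0], [[0, 0, 0.02], 0], [[0, 0, 0.015], 0], [[0, 0, 0.008], 0], [[0, 0, 0.003], 0], [[0, 0, 0], 0]]' | grep -E 'pos|force|width'
python3 -m creep '[[[0, 0, 0], 0], [[0, 0, 0], 0], [[0, 0, 0], 0], [[0, 0, 0], 0], [[0, 0, 0], 0], [[0, 0, 0], 0]]' 0.0 20 | grep -E 'pos|force|width'
python3 -m creep '[[[0, 0, -0.005], 0], [[0, 0, -0.015], 0], [[0, 0, -0.02], 0], [[0, 0, -0.02], 0], [[0, 0, -0.006], 0], [[0, 0, 0], 0]]' | grep -E 'pos|force|width|time'
python3 -m creep '[[[-0.0095, 0.0008, 0], 0], [[-0.019, 0.0016, 0], 0], [[-0.019, 0.0016, 0], 0], [[-0.019, 0.0016, 0], 0], [[-0.019, 0.0016, 0], 0], [[-0.019, 0.0016, 0], 0], [[-0.019, 0.0016, 0], 0], [[-0.019, 0.0016, 0], 0], [[-0.019, 0.0016, 0], 0], [[-0.019, 0.0016, 0], 0], [[-0.019, 0.0016, 0], 0], [[-0.019, 0.0016, 0], 0], [[-0.019, 0.0016, 0], 0], [[-0.019, 0.0016, 0], 0], [[-0.019, 0.0016, 0], 0], [[-0.019, 0.0016, 0], 0], [[-0.019, 0.0016, 0], 0], [[-0.0079, 0, 0], 0], [[0, 0, 0], 0], [[0, 0, 0], 0]]' | grep -E 'pos|force|width'
python3 -m creep '[[[0, 0, 0.02], 0], [[0, 0, 0.02], 0], [[0, 0, 0.01], 0], [[0, 0, 0.005], 0], [[0, 0, 0.003], 0], [[0, 0, 0.0015], 0], [[0, 0, 0], 0], [[0, 0, 0], 0]]' | grep -E 'pos|force|width'
python3 -m creep '[[[0, 0, 0], 0], [[0, 0, 0], 0], [[0, 0, 0], 0], [[0, 0, 0], 0]]' 0.052 | grep -E 'pos|force|width'
python3 -m creep '[[[0, 0, -0.01], 0], [[0, 0, -0.02], 0], [[0, 0, -0.02], 0], [[0, 0, -0.0095], 0], [[0, 0, 0], 0]]' | grep -E 'pos|force|width'
```

```text
position: [0.5177, 0.3097, 0.0839]
ft_force: [-0.4, 1.1, 0.5]
grip_width: 0.0551
grip_force: 0.0
position: [0.5181, 0.3108, 0.0853]
ft_force: [0.1, -0.1, 3.4]
grip_width: 0.0334
grip_force: 20.0
time: 40.67
position: [0.5188, 0.3111, 0.1523]
ft_force: [1.0, -0.5, -2.1]
grip_width: 0.0334
grip_force: 20.0
position: [0.5702, -0.0074, 0.1495]
ft_force: [-0.1, 0.6, -1.4]
grip_width: 0.0338
grip_force: 20.0
position: [0.5721, -0.0074, 0.0918]
ft_force: [-0.9, -1.1, -2.2]
grip_width: 0.0335
grip_force: 20.0
position: [0.5717, -0.0075, 0.0915]
ft_force: [0.3, 0.8, 1.3]
grip_width: 0.0492
grip_force: 0.0
position: [0.5733, -0.0077, 0.1535]
ft_force: [0.5, 0.9, 0.6]
grip_width: 0.052
grip_force: 0.0
```

```bash

python3 -m creep '[[[0.0202, 0.0027, 0], 0], [[0.0202, 0.0027, 0], 0], [[0.0202, 0.0027, 0], 0], [[0.0202, 0.0027, 0], 0], [[0.0202, 0.0027, 0], 0], [[0.0202, 0.0027, 0], 0], [[0.0202, 0.0027, 0], 0], [[0.0202, 0.0027, 0], 0], [[0.0202, 0.0027, 0], 0], [[0.0202, 0.0027, 0], 0], [[0.0202, 0.0027, 0], 0], [[0.0202, 0.0027, 0], 0], [[0.0202, 0.0027, 0], 0], [[0.0202, 0.0027, 0], 0], [[0.0202, 0.0027, 0], 0], [[0.0202, 0.0027, 0], 0], [[0, 0, 0], 0], [[0, 0, 0], 0]]' 0.055 | grep -E 'pos|force'
python3 -m creep '[[[0, 0, 0.02], 0], [[0, 0, 0.02], 0], [[0, 0, 0.015], 0], [[0, 0, 0.008], 0], [[0, 0, 0.003], 0], [[0, 0, 0], 0]]' | grep -E 'pos|force|width'
python3 -m creep '[[[0, 0, 0], 0], [[0, 0, 0], 0], [[0, 0, 0], 0], [[0, 0, 0], 0], [[0, 0, 0], 0], [[0, 0, 0], 0]]' 0.0 20 | grep -E 'pos|force|width'
python3 -m creep '[[[0, 0, -0.005], 0], [[0, 0, -0.015], 0], [[0, 0, -0.02], 0], [[0, 0, -0.02], 0], [[0, 0, -0.006], 0], [[0, 0, 0], 0]]' | grep -E 'pos|force|width|time'
python3 -m creep '[[[-0.0095, -0.0017, 0], 0], [[-0.019, -0.0032, 0], 0], [[-0.019, -0.0032, 0], 0], [[-0.019, -0.0032, 0], 0], [[-0.019, -0.0032, 0], 0], [[-0.019, -0.0032, 0], 0], [[-0.019, -0.0032, 0], 0], [[-0.019, -0.0032, 0], 0], [[-0.019, -0.0032, 0], 0], [[-0.019, -0.0032, 0], 0], [[-0.019, -0.0032, 0], 0], [[-0.019, -0.0032, 0], 0], [[-0.019, -0.0032, 0], 0], [[-0.019, -0.0032, 0], 0], [[0, 0, 0], 0], [[0, 0, 0], 0]]' | grep -E 'pos|force|width'
python3 -m creep '[[[0, 0, 0.02], 0], [[0, 0, 0.02], 0], [[0, 0, 0.01], 0], [[0, 0, 0.005], 0], [[0, 0, 0.003], 0], [[0, 0, 0.0015], 0], [[0, 0, 0], 0], [[0, 0, 0], 0]]' | grep -E 'pos|force|width'
```

```text
position: [0.586, 0.3189, 0.1494]
ft_force: [0.2, -0.2, -0.7]
grip_force: 0.0
position: [0.5866, 0.3173, 0.0837]
ft_force: [1.1, -0.3, 0.2]
grip_width: 0.0552
grip_force: 0.0
position: [0.5874, 0.3185, 0.0854]
ft_force: [-0.1, 0.3, 2.1]
grip_width: 0.0332
grip_force: 20.0
time: 46.75
position: [0.5881, 0.3188, 0.1525]
ft_force: [1.2, -0.1, -1.9]
grip_width: 0.0335
grip_force: 20.0
position: [0.5641, 0.0578, 0.1491]
ft_force: [-0.4, 1.3, -2.6]
grip_width: 0.0331
grip_force: 20.0
position: [0.5664, 0.0592, 0.0917]
ft_force: [-0.6, 0.1, -1.4]
grip_width: 0.0337
grip_force: 20.0
```

```bash

python3 -m creep '[[[0, 0, 0], 0], [[0, 0, 0], 0], [[0, 0, 0], 0], [[0, 0, 0], 0]]' 0.052 | grep -E 'pos|force|width'
python3 -m creep '[[[0, 0, -0.01], 0], [[0, 0, -0.02], 0], [[0, 0, -0.02], 0], [[0, 0, -0.02], 0], [[0, 0, -0.02], 0], [[0, 0, 0], 0]]' | grep -E 'pos|force|width'
python3 -m creep '[[[0.025, 0, 0], 0], [[0.025, 0, 0], 0], [[0.025, 0, 0], 0], [[0.025, 0, 0], 0], [[0.025, 0, 0], 0], [[0.025, 0, 0], 0], [[0.025, 0, 0], 0], [[0.025, 0, 0], 0], [[0.025, 0, 0], 0], [[0, 0, 0], 0], [[0, 0, 0], 0], [[0, 0, 0], 0]]' | grep -E 'pos|time'
python3 - <<'E'
from h import *
np.set_printoptions(precision=4,suppress=True)
S=robot.camera('scene');T=robot.camera('top')
a=np.vstack([cv2.resize(S['img'][130:250,240:420],None,fx=3,fy=3)[:,:540],cv2.resize(T['img'][110:310,260:500],None,fx=2.25,fy=2)[:240+160]])[:600]
cv2.imwrite('pics/s10.png',a[:,:,::-1])
for n in('red','yellow','blue'):
    s=[q for _,q in blobs(mask(S,*COL[n]),(290,140,400,185))][:1]
    r=cv2.minAreaRect(s[0]);t=cv2.minAreaRect(blobs(mask(T,*COL[n]),(260,190,400,330))[0][1])
    print(n,'cap S',onz(S,r[0],.109),'coaster T',onz(T,t[0],.01))
E
```

```text
position: [0.566, 0.059, 0.0915]
ft_force: [-0.0, 0.1, -0.6]
grip_width: 0.0495
grip_force: 0.0
position: [0.5685, 0.0589, 0.1858]
ft_force: [1.1, -0.9, 0.3]
grip_width: 0.0524
grip_force: 0.0
time: 50.58
position: [0.546, 0.2828, 0.1806]
red cap S [0.5682 0.0604 0.109 ] coaster T [0.5676 0.0609 0.01  ]
yellow cap S [ 0.5742 -0.0042  0.109 ] coaster T [ 0.5735 -0.0067  0.01  ]
blue cap S [ 0.579 -0.072  0.109] coaster T [ 0.5793 -0.0742  0.01  ]
```

View pics/s10.png

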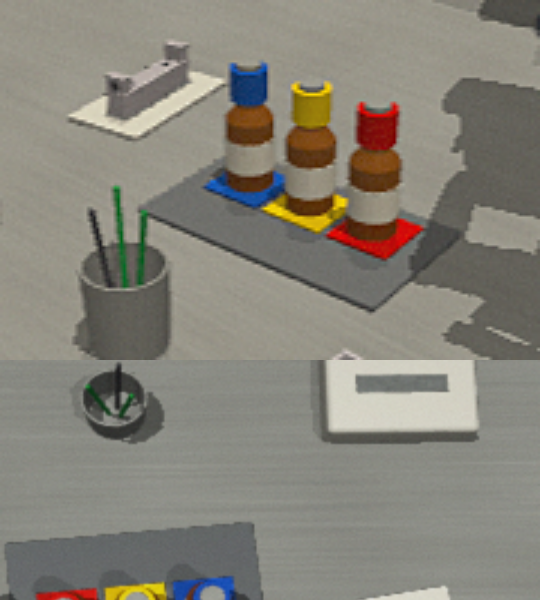

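All three bottles are upright on their own coasters (crop (250,150), (311,165), (375,190)), within about 3 mm of centre. The bracket is on the plate and the beaker is in place, so I'm handing in.

```bash
python3 -c "
from rig import robot
print(robot.hand_in())"
```

```text
the job is handed in; nothing more can be done
None
```

I handed the job in at about 51 s: each bottle is upright and released within about 3 mm of the centre of its own coaster, the bracket lies on the plate's mark and the beaker is undisturbed; hand-in returned no verdict.

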